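# Ready the seed sorting board over the catch pan

### The arm

A 6-joint arm with a two-finger parallel gripper is mounted at the origin on the work surface. World frame = base frame: x ahead of the robot, y to its left, z up, the work surface at z = 0. Lengths are in m, angles in rad, forces in N, time in s.
With the tool pointing down it reaches from about 0.3 to 1 m from the base axis. Payload 5.1 kg.
Tool frame: the origin (TCP) lies at the very end of the fingers, on their centre line; the grasp point (between the pads) lies 19 mm behind it; y points along the fingers, x is the direction in which the jaws open and shut, and the axes are right-handed (so a half turn about y gives the same grasp; the last joint's range is limited). The gripper opens to 95 mm and grips with 3 to 60 N. Pads are 20 mm wide; open, the fingers measure 119 mm over their backs; the gripper's body (75 mm by 180 mm) begins 59 mm behind the grasp point.
Start: joints at [1.106, 0.124, 1.65, -0, 1.367, -0.083], TCP at [0.242, 0.603, 0.215] pointing down, gripper open.
Joint ranges: [-2.61, 2.61], [-1.02, 2.33], [0.03, 2.71], [-1.35, 4.49], [0.32, 2.68], [-2.91, 2.91]. Speed limits (rad/s): [2.57, 2.57, 3.14, 3.14, 3.14, 3.14].

### API

Orientations are given as a 3x3 rotation matrix whose columns are the frame's x, y, z axes.
In Python, from plant import arm gives the robot as it stands. Calls block until the motion is done:
- arm.goto(position, orientation): joint-space move of the TCP to a pose.
- arm.move_linear(position, ori=None, rate=0.15): straight line of the TCP; ori=None keeps the orientation; rate is the mean speed in m/s.
- arm.set_joints(angles): joint-space move.
- arm.gripper_open() and arm.grab(): open the fingers fully, or close them until they stop; the grip force is fixed at half the most.
- arm.wait(seconds).
- arm.solve_ik(position, orientation): joint angles nearest the present ones, or None.
- arm.get_image(name): name is "side" or "top"; returns a dict with "frame" (384x512x3 uint8, blue, green, red), "fx", "fy", "cx", "cy" (pixels), "k1" (the pictures are not rectified: a ray, as slopes to the right and down, at radius r is drawn at 1 + k1 r^2 times it, then the intrinsics apply), "camera_from_world" (4x4, takes a point from world to camera coordinates). Camera axes: x right, y down, z forward; pixel columns grow to the right and rows downward; lengths in m; the calibration is good to about 2 mm. A picture is of the moment at which its call begins. There is no depth.
A pose or a line that the arm cannot do raises arm.Unreachable and nothing moves.
- arm.hand_in(): hands the job in, once; it reports no verdict.
Trained networks look in the newest picture that a camera, given by its name, has taken for a name from the list of things; names that differ only in an ending like _2 or _b are one class to them, and where a whole thing is asked for, a point or a joint stands for the part that bears it (a point fixed in the world has none). Each returns a list of dicts, best first, with "confidence" (0 to 1); they miss things now and then, are a little off and sometimes report something else, mostly with a low value. They report only what shows in the picture. A call takes as long as a camera call. They do not tell look-alikes from the thing itself.
- arm.find_in(camera, label): "location" ([row, column] in pixels, amid what is visible of it).
- arm.trace(camera, label): "pixels" (384x512 bool, what is visible of it) and "location" ([row, column] in pixels, amid what is visible of it).
Readings, each from a call of its own:
- arm.get_clock(): time.
- arm.get_joint_pos(): joint angles.
- arm.get_qd(): joint speeds.
- arm.get_tau(): joint torques, N m.
- arm.get_eef_pos(): TCP position.
- arm.get_orientation(): TCP orientation.
- arm.get_contact_force(): force on the tool from outside, world axes, zero at the start.
- arm.get_torque(): the same for the moment, N m.
- arm.get_finger_gap(): opening from 0.0 (shut) to 1.0 (fully open).
Only numpy, scipy, OpenCV 4.12 (cv2) and the standard library are available. Lean on these libraries where they do the work, as an engineer would, in place of code of your own. Each camera call takes 0.05 s, during which the arm holds its last target.

### The job

Put away the flat scraper that lies on the sorting board: slide its blade edgewise under the two lips of the slotted holder, fully home, and let go of it. Then slide the board outward along its stand, over the catch pan and without lifting it off, until the dark line across the board lies right at the stand's outer edge, with the board square to that edge and midway across the stand. Out there it would tip by itself, so keep hold of its rear rib (or keep it pressed down) to keep it level, and finish while still holding it; leave the other things on the bench where they are.

Things in the scene. Friction and masses are not known exactly. Their poses are not given: they have to be found in the camera images.
- stand: Fixed dark wooden box, 220 (x) x 180 (y) x 70 mm high, on the bench. Origin at the centre of its underside; +x points outward (away from the robot, turned by up to about 12 degrees), z up. The board lies on its flat top.
- stand_edge (a point): Middle of the top outer edge of the stand, 70 mm above the bench; axes as the stand's: x outward, y along the edge.
- board: White laminate board lying loose on the stand, 260 (x, outward) x 150 (y) x 10 mm, 0.3 to 0.6 kg, a wooden rib across its rear end. Origin at the centre of its underside. A thin black line crosses it 170 mm from its outer end. At the start it overhangs the outer edge by 15 to 50 mm; with the line at the edge its centre of mass is about 30 mm beyond it: it tips unless held.
- board_mark (a point): Middle of the black line, taken on the underside of the board (level with the stand's top): 40 mm behind the board's origin. Axes as the board's.
- board_rib (a point): Centre of the rear rib: a bar 18 mm thick along the board's x, 90 mm long along its y, rising 40 mm above the board's top face (this point is 20 mm above that face, 25 mm from the board's rear end). Can be gripped across its 18 mm from above. Axes as the board's.
- scraper_grip (a point): Centre of the scraper's wooden handle, half-way up: handle 80 mm long (x), 18 mm wide (y), 26 mm high, underside level with the blade's. 35 mm behind the blade's rear end, 105 mm behind its front edge, 13 mm above the underside. x points towards the blade, z up. Grip it across its 18 mm.
- scraper: Flat scraper, about 0.14 kg: wooden handle and, ahead of it (+x), a steel blade 70 mm long, 64 mm wide, 4 mm thick. Origin on the underside where handle and blade meet; centre of mass just inside the blade. At the start it lies flat on the board, across the line.
- scraper_tip (a point): Middle of the blade's front edge, 2 mm above the underside; axes as the scraper's.
- holder: Fixed slotted wooden holder, 84 (x) x 100 (y) x 58 mm high, on the left or right of the stand. Origin at the centre of its underside. Its slot is open on the -x face (towards the robot, turned by up to about 17 degrees); the blade goes in level, moving along +x.
- holder_mouth (a point): Mouth of the slot: middle of its floor at the -x face, 40 mm above the bench. x points into the slot. The slot is 76 mm wide, 12 mm high and 74 mm deep to its back wall; two metal lips (6 mm thick, top 58 mm above the bench) cover its sides, with a 40 mm wide gap between them open from above. With the blade home the handle stays outside the mouth.
- pan: Fixed shallow aluminium catch pan, 170 x 200 x 30 mm high, on the bench just beyond the stand's outer edge, where the board will hang over it. Origin at the centre of its underside.
- balance: Fixed white bench balance, 180 x 130 x 52 mm, on the other side of the stand from the holder.
- jar: Bystander, to be left alone: closed amber glass jar, 64 mm across, 85 mm tall. Origin at the centre of its underside.
- funnel: Bystander, to be left alone: steel funnel standing mouth down, 96 mm across, 85 mm tall. Origin at the centre of its underside.
- cup: Bystander, to be left alone: small steel mug, 64 mm across, 75 mm tall. Origin at the centre of its underside.
- forceps: Bystander, to be left alone: steel forceps lying flat, 125 mm long, 5 mm high. Origin at the centre of its underside.
- weight: Bystander, to be left alone: brass weight, 24 mm across, 34 mm tall. Origin at the centre of its underside.
Not all that is in view belongs to the job. Leave any turquoise look-alike of the scraper alone. Leave any green look-alike of the holder alone.

How it is judged:
By the outcome, as a careful person would: the job done as asked, in the order asked, and still so for the second after the job is handed in, while the arm keeps its last pose, push and grip.
It also fails if it takes over 54 s, if anything falls off the work surface, if the arm or the gripper's body presses on something with over 40 N, if the wrist force passes 120 N, or if a joint passes its speed limit or range.

## Working session

There is one attempt and no reset: what is moved stays moved. The work goes in short steps, each a Python script; the robot and the scene stay as the last script left them, time stands still between calls to the robot, and variables do not carry over. Pictures are saved under pics/ and viewed, and the job is handed in when it is done.

```bash
ls; mkdir -p pics; python3 - <<'E'
from plant import arm
import cv2,numpy as np
for n in ("side","top"):
    d=arm.get_image(n); cv2.imwrite(f"pics/{n}0.png",d["frame"])
    print(n,d["fx"],d["fy"],d["cx"],d["cy"],d["k1"]); print(np.round(d["camera_from_world"],4).tolist())
print(arm.get_clock(),arm.get_eef_pos(),arm.get_orientation())
E
```

```text
pics
side 459.77224568851085 459.77224568851085 255.06402981071668 189.4753271393631 0.03993102122231908
[[0.9215, -0.3881, -0.0167, -0.5123], [-0.2716, -0.6128, -0.7421, 0.2167], [0.2777, 0.6884, -0.6701, 1.3233], [0.0, 0.0, 0.0, 1.0]]
top 370.4032285336528 370.4032285336528 252.39540118448483 197.50099279817545 -0.08068610445608541
[[0.0076, -0.9997, 0.0226, -0.031], [-0.9931, -0.0101, -0.1167, 0.5709], [0.1169, -0.0216, -0.9929, 1.2063], [0.0, 0.0, 0.0, 1.0]]
0.1 [0.24195534 0.60264953 0.21350418] [[ 3.72601489e-01 -8.22423515e-04 -9.27991085e-01]
 [ 9.27989493e-01 -1.72318203e-03  3.72602377e-01]
 [-1.90553452e-03 -9.99998177e-01  1.21140191e-04]]
```

View pics/side0.png

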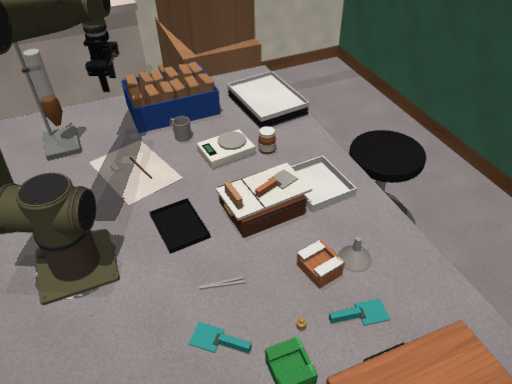

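View pics/top0.png

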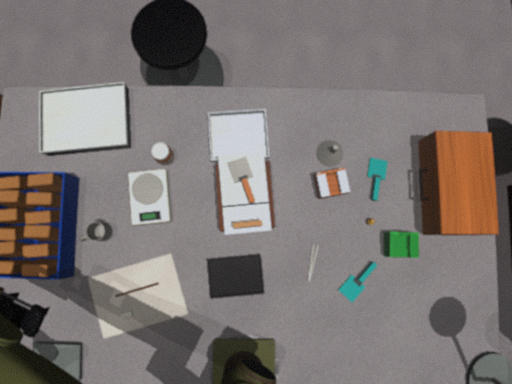

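```bash
python3 - <<'E'
import cv2
t=cv2.imread("pics/top0.png"); s=cv2.imread("pics/side0.png")
cv2.imwrite("pics/t1.png",cv2.resize(t[100:240,200:360],None,fx=5,fy=5,interpolation=cv2.INTER_CUBIC)[:600])
cv2.imwrite("pics/t1.png",cv2.resize(t[100:240,200:360],(640,560),interpolation=cv2.INTER_CUBIC))
cv2.imwrite("pics/s1.png",cv2.resize(s[155:295,210:360],(600,560),interpolation=cv2.INTER_CUBIC))
E
```

```text
(no output)
```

View pics/t1.png

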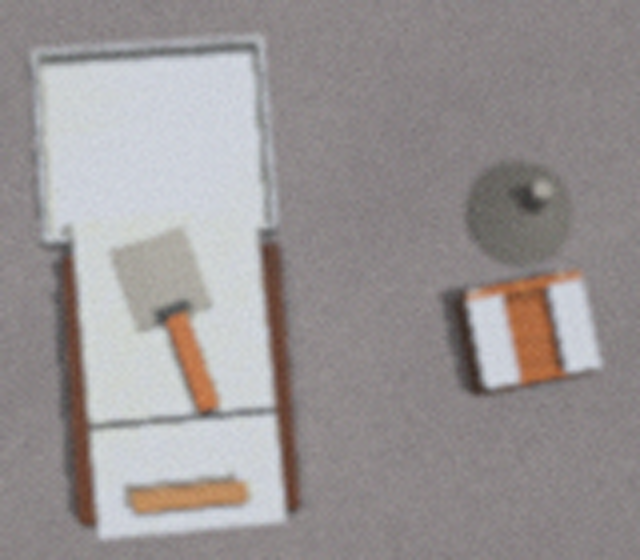

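View pics/s1.png

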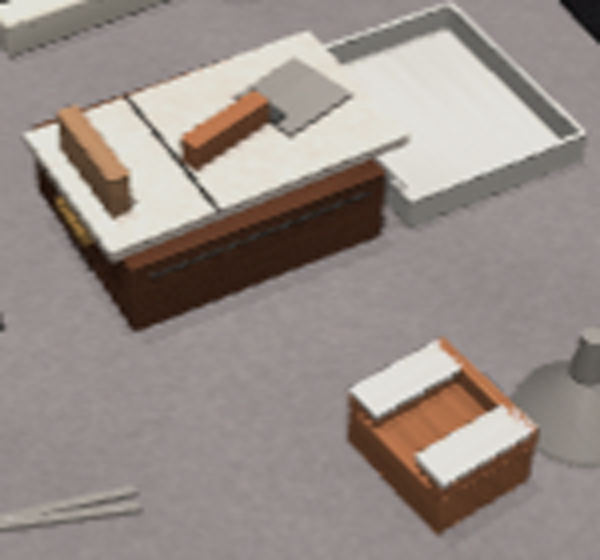

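```bash
cat > h.py <<'E'
import numpy as np, cv2
from scipy.optimize import least_squares
def cam(d):
    K=np.array([[d["fx"],0,d["cx"]],[0,d["fy"],d["cy"]],[0,0,1]]); T=np.array(d["camera_from_world"])
    return K,T,d["k1"]
def proj(c,P):
    K,T,k=c; P=np.atleast_2d(P).astype(float)
    return cv2.projectPoints(P.reshape(-1,1,3),cv2.Rodrigues(T[:3,:3])[0],T[:3,3],K,np.array([k,0,0,0,0.]))[0].reshape(-1,2)
def ray(c,px,z):
    K,T,k=c; u=cv2.undistortPoints(np.array(px,float).reshape(-1,1,2),K,np.array([k,0,0,0,0.])).reshape(-1,2)
    R=T[:3,:3];o=-R.T@T[:3,3]; out=[]
    for a in u:
        v=R.T@np.array([a[0],a[1],1]); out.append(o+v*(z-o[2])/v[2])
    return np.array(out)
def place(p,L,z0=0):
    c,s=np.cos(p[2]),np.sin(p[2]); L=np.atleast_2d(L)
    return np.c_[p[0]+c*L[:,0]-s*L[:,1],p[1]+s*L[:,0]+c*L[:,1],L[:,2]+z0]
def fit(obs,z0,p0):
    # obs list (cam,local pts,px)
    f=lambda p:np.concatenate([(proj(c,place(p,L,z0))-np.array(q)).ravel() for c,L,q in obs])
    r=least_squares(f,p0,loss='soft_l1'); return r.x,f(r.x).reshape(-1,2)
E
cat > f.py <<'E'
from plant import arm
from h import *
C={n:cam(arm.get_image(n)) for n in("side","top")}
import pickle; pickle.dump(C,open("C.pkl","wb"))
S=lambda a:np.array(a)/4+[210,155]-.375
T=lambda a:np.array(a)/4+[200,100]-.375
h=np.array
def rep(name,r):
    print(name,np.round(r[0],4),"deg",round(np.degrees(r[0][2]),2));print(np.round(r[1],1).tolist())
rep("holder",fit([(C["side"],h([[-42,-50,58],[-42,50,58],[-42,-50,0],[-42,-20,58],[-42,20,58],[32,20,58],[32,-20,58]])/1e3,S([(435,487),(350,393),(440,532),(418,463),(373,418),(463,365),(505,405)])),
 (C["top"],h([[-42,50,58],[-42,-50,58],[-42,20,58],[-42,-20,58],[42,-50,58],[42,50,58]])/1e3,T([(485,390),(602,370),(522,383),(565,375),(580,272),(465,290)]))],0,[.6,-.2,0]))
rep("stand",fit([(C["side"],h([[-110,-90,0],[110,-90,0]])/1e3,S([(137,328),(382,235)])),
 (C["top"],h([[-110,90,70],[-110,-90,70],[110,-90,70],[110,90,70]])/1e3,T([(85,524),(298,510),(272,242),(65,257)]))],0,[.6,0,0]))
rep("board",fit([(C["side"],h([[-130,-75,10],[-130,75,10],[130,75,10],[130,-75,10],[-40,75,10],[-40,-75,10]])/1e3,S([(113,252),(25,133),(308,33),(408,138),(128,97),(217,211)])),
 (C["top"],h([[-130,75,10],[-130,-75,10],[130,-75,10],[130,75,10],[-40,75,10],[-40,-75,10]])/1e3,T([(99,538),(287,522),(262,220),(73,226),(90,427),(277,410)]))],.07,[.6,0,0]))
rep("scraper",fit([(C["side"],h([[70,32,4],[70,-32,4],[0,-32,4],[-80,-9,26],[-80,9,26]])/1e3,S([(300,57),(353,93),(290,133),(196,148),(184,138)])),
 (C["top"],h([[70,32,4],[70,-32,4],[0,-32,4],[0,32,4],[-80,9,26],[-80,-9,26]])/1e3,T([(111,248),(183,227),(212,305),(138,331),(199,413),(218,407)]))],.08,[.6,0,.3]))
for n in("jar","funnel","balance","pan"):
  for c in("side","top"):
    print(n,c,[(np.round(q["location"],0).tolist(),round(q["confidence"],2)) for q in arm.find_in(c,n)[:2]])
E
python3 f.py
```

```text
holder [ 0.625  -0.2938  0.1957] deg 11.21
[[1.5, -0.1], [-0.8, -0.8], [-1.4, 1.9], [-1.6, -1.6], [0.3, -0.0], [-1.3, 1.4], [-2.2, 0.6], [0.3, -0.7], [0.1, -1.2], [-0.2, -0.6], [0.7, -0.8], [0.2, -1.1], [0.1, -0.3]]
stand [0.5761 0.001  0.0924] deg 5.29
[[-0.9, 2.0], [-0.5, 0.1], [-1.6, 0.1], [0.9, -1.1], [1.2, -0.8], [-1.6, -0.2]]
board [0.5849 0.0007 0.0923] deg 5.29
[[-1.4, 0.9], [-0.8, 0.6], [-0.1, -0.0], [-0.1, 0.2], [-0.8, 0.4], [-0.4, 0.6], [0.0, -0.4], [-0.1, -0.3], [-1.1, -4.1], [0.5, -2.1], [0.1, -0.7], [-0.1, -0.2]]
scraper [0.6263 0.0043 0.347 ] deg 19.88
[[-1.4, 0.2], [-0.3, 0.5], [-0.1, 0.7], [-0.7, 0.1], [-1.7, -0.3], [-0.3, 0.1], [0.3, -1.0], [0.2, -0.5], [0.0, -0.5], [-0.2, -0.8], [0.5, -1.2]]
jar side [([142.0, 266.0], 0.8), ([214.0, 271.0], 0.65)]
jar top [([154.0, 161.0], 0.85)]
funnel side [([256.0, 355.0], 0.7)]
funnel top [([154.0, 329.0], 0.87)]
balance side [([149.0, 226.0], 0.91)]
balance top [([197.0, 149.0], 0.68)]
pan side [([185.0, 323.0], 0.55)]
pan top [([134.0, 231.0], 0.96), ([195.0, 266.0], 0.66)]
```

```bash
cat > ov.py <<'E'
from h import *
import pickle
C=pickle.load(open("C.pkl","rb"))
def box(x0,x1,y0,y1,z0,z1):
    v=np.array([[x,y,z] for x in(x0,x1) for y in(y0,y1) for z in(z0,z1)])/1e3
    e=[(0,1),(0,2),(0,4),(1,3),(1,5),(2,3),(2,6),(3,7),(4,5),(4,6),(5,7),(6,7)]
    return [(v[a],v[b]) for a,b in e]
M={"holder":box(-42,42,-50,50,0,58),"stand":box(-110,110,-90,90,0,70),
"board":box(-130,130,-75,75,0,10)+[(np.array([-.04,-.075,.01]),np.array([-.04,.075,.01]))]+box(-114,-96,-45,45,10,50),
"scraper":box(0,70,-32,32,0,4)+box(-80,0,-9,9,0,26)}
def draw(img,c,items,roi,s,out):
    x0,y0,x1,y1=roi; im=cv2.resize(img[y0:y1,x0:x1],None,fx=s,fy=s,interpolation=cv2.INTER_CUBIC)
    for name,p,z,col in items:
        for a,b in M[name]:
            q=(proj(c,place(p,np.array([a,b]),z))-[x0,y0]+.5)*s-.5
            cv2.line(im,*[tuple(int(round(w*8)) for w in r) for r in q],col,1,cv2.LINE_AA,3)
    cv2.imwrite(out,im)
E
python3 - <<'E'
from ov import *
it=[("holder",[.625,-.2938,.1957],0,(255,0,0)),("stand",[.5761,.001,.0924],0,(0,0,255)),("board",[.5849,.0007,.0923],.07,(0,200,0)),("scraper",[.6263,.0043,.347],.08,(255,0,255))]
draw(cv2.imread("pics/top0.png"),C["top"],it,(200,100,360,240),5,"pics/ot.png")
draw(cv2.imread("pics/side0.png"),C["side"],it,(210,160,350,290),5,"pics/os.png")
for f in("pics/ot.png","pics/os.png"):
    i=cv2.imread(f); i=cv2.resize(i,None,fx=min(1,600/i.shape[0]),fy=min(1,600/i.shape[0])) ; cv2.imwrite(f,i)
E
```

```text
(no output)
```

View pics/ot.png

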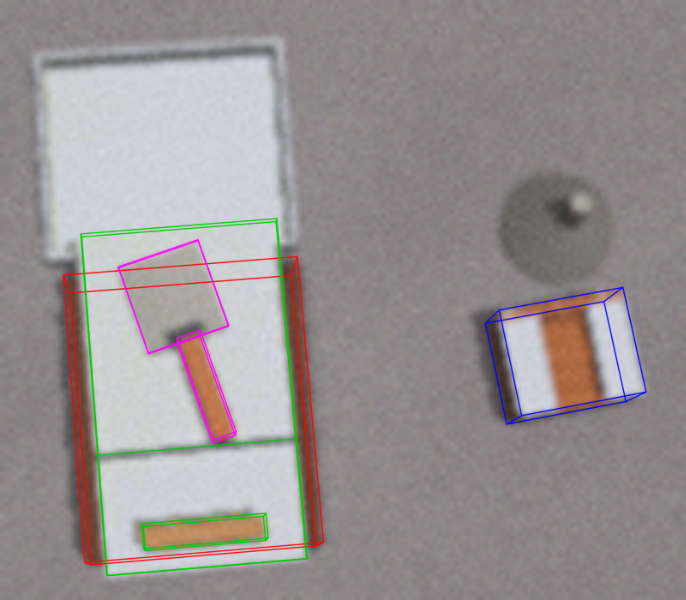

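View pics/os.png

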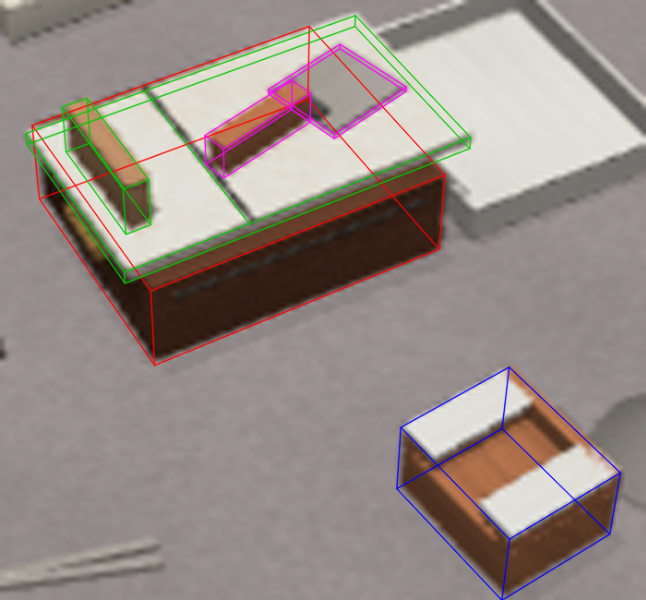

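```bash
cat >> h.py <<'E'
def ori(yaw):
    x=np.array([-np.sin(yaw),np.cos(yaw),0]);y=np.array([0,0,-1.]);return np.c_[x,y,np.cross(x,y)]
E
python3 - <<'E'
from plant import arm
from h import *
y=.347; g=place([.6263,.0043,y],[-.027,0,0])[0]; R=ori(y)
p=np.array([g[0],g[1],.20])
print(p,arm.solve_ik(p,R),arm.get_joint_pos())
for yy in(.347,.1957,.0924): print(np.round(arm.solve_ik([.5,-.3,.06],ori(yy)),2))
arm.goto(p,R)
arm.move_linear([p[0],p[1],.084],rate=.15)
print(arm.get_contact_force(),arm.get_eef_pos())
arm.grab(); print(arm.get_finger_gap()*95,arm.get_contact_force(),arm.get_clock())
arm.move_linear([p[0],p[1],.15])
for n in("side","top"): cv2.imwrite(f"pics/{n}1.png",arm.get_image(n)["frame"])
print(arm.get_finger_gap()*95,arm.get_contact_force(),arm.get_eef_pos(),arm.get_clock())
from ov import *
a=cv2.imread("pics/top1.png")[130:230,200:300];b=cv2.imread("pics/side1.png")[130:230,230:330]
cv2.imwrite("pics/m1.png",cv2.resize(np.hstack([a,b]),(800,400),interpolation=cv2.INTER_CUBIC))
E
```

```text
[ 0.60090928 -0.00488211  0.2       ] [-9.74382674e-02  2.63830745e-02  1.77819569e+00 -4.44089210e-16
  1.33701389e+00 -2.01523459e+00] [ 1.10639638e+00  1.23762408e-01  1.65024324e+00 -6.93908002e-06
  1.36751529e+00 -8.25906336e-02]
[-0.63  0.12  1.93 -0.    1.09 -2.55]
[-0.63  0.12  1.93 -0.    1.09 -2.4 ]
[-0.63  0.12  1.93 -0.    1.09 -2.3 ]
[-0.16268023 -0.57868216  0.28680494] [ 0.60182449 -0.00491053  0.08515385]
18.007930421623737 [ 0.52630742 -0.47132388 -0.37767219] 5.2167
17.82187782060804 [ 0.70238874  0.43194091 -2.45185229] [ 0.59974492 -0.00476625  0.14807722] 5.9083
```

View pics/m1.png

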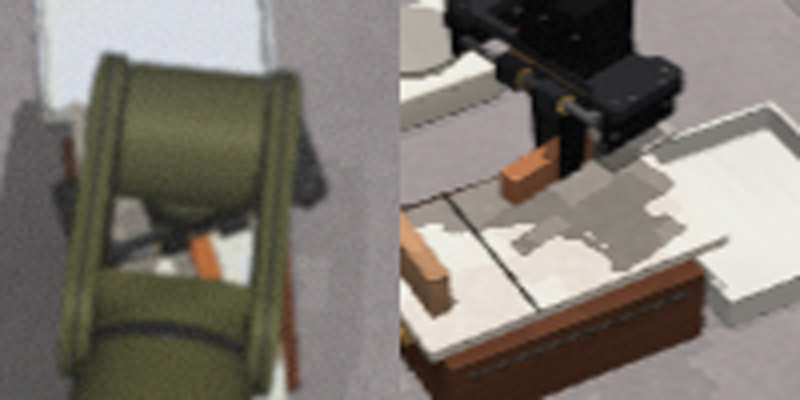

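```bash
python3 - <<'E'
from plant import arm
from ov import *
H=[.625,-.2938,.1957]
g=place(H,[-.042-.122,0,0])[0]
arm.move_linear([g[0],g[1],.15],ori(H[2]),rate=.2)
arm.move_linear([g[0],g[1],.0485],rate=.2)
arm.wait(.3)
p=arm.get_eef_pos(); R=arm.get_orientation(); print(p,g,R,arm.get_contact_force(),arm.get_clock())
yaw=np.arctan2(-R[0,0],R[1,0]); o=[p[0]+.027*np.cos(yaw),p[1]+.027*np.sin(yaw),yaw]; print(yaw,o)
it=[("holder",H,0,(255,0,0)),("scraper",o,p[2]-.0045,(255,0,255))]
for n,roi in(("side",(210,210,350,300)),("top",(280,130,380,240))):
    f=arm.get_image(n)["frame"]; cv2.imwrite(f"pics/{n}2.png",f); draw(f,C[n],it,roi,5,f"pics/o2{n}.png")
E
```

```text
[ 0.46487559 -0.32631871  0.04993308] [ 0.46413047 -0.32569033  0.        ] [[-0.19447922  0.00188919 -0.98090482]
 [ 0.98090471 -0.00160667 -0.19448229]
 [-0.0019434  -0.99999692 -0.00154065]] [ 0.69127271 -0.24369539 -1.01477987] 8.7583
0.19572687846970188 [np.float64(0.49136006432144735), np.float64(-0.3210677655510505), np.float64(0.19572687846970188)]
```

View pics/o2side.png

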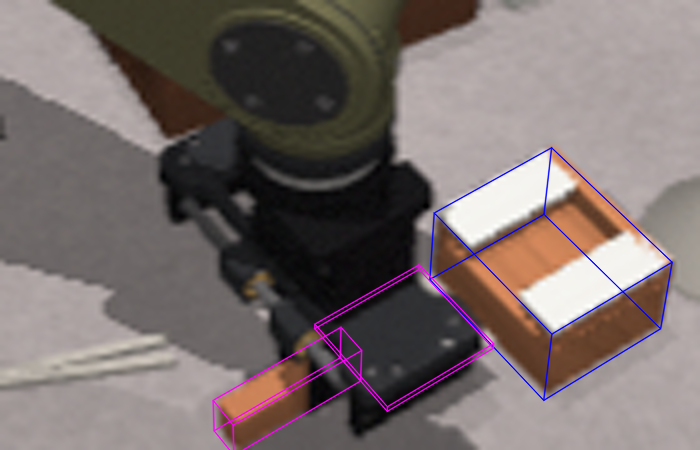

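View pics/o2top.png

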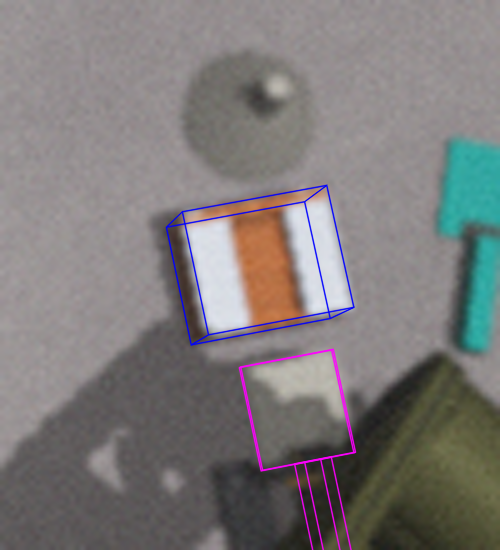

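```bash
python3 - <<'E'
from ov import *
H=[.625,-.2938,.1957]
for n,roi in(("side",(295,230,350,290)),("top",(305,160,360,205))):
    f=cv2.imread(f"pics/{n}0.png"); x0,y0,x1,y1=roi
    r=f[y0:y1,x0:x1].astype(int); m=(r.min(2)>185).astype(np.uint8)
    k,l,st,ce=cv2.connectedComponentsWithStats(m)
    for i in range(1,k):
        if st[i,4]>30:
            c=ce[i]+[x0,y0]; W=ray(C[n],c,.058)[0]-[H[0],H[1],0]; cc,ss=np.cos(H[2]),np.sin(H[2])
            ys,xs=np.where(l==i); q=ray(C[n],np.c_[xs+x0,ys+y0],.058); q=np.c_[q[:,0],q[:,1]].astype(np.float32); 
            print(n,st[i,4],"local",np.round([cc*W[0]+ss*W[1],-ss*W[0]+cc*W[1]],4), "rect",[np.round(v,4) for v in cv2.minAreaRect(q*1000)])
    sat=(r[:,:,2]-r[:,:,0]>60).astype(np.uint8)
    if n=="top":
        k,l,st,ce=cv2.connectedComponentsWithStats(sat)
        for i in range(1,k):
            if st[i,4]>30:
                ys,xs=np.where(l==i); q=ray(C[n],np.c_[xs+x0,ys+y0],.04); d=q-[H[0],H[1],0]; lx=cc*d[:,0]+ss*d[:,1]; ly=-ss*d[:,0]+cc*d[:,1]
                s=np.abs(lx)<.025; print("gap local y mean (z .04)",ly[s].mean(),ly[s].min(),ly[s].max())
E
```

```text
side 219 local [-0.0025  0.0354] rect [array([ 616.7654, -259.1695]), array([73.341 , 29.2321]), np.float64(11.1927)]
side 236 local [-0.0012 -0.0352] rect [array([ 632.1206, -327.8826]), array([74.8865, 27.9987]), np.float64(11.3227)]
top 157 local [-0.005  -0.0341] rect [array([ 626.8123, -328.3542]), array([71.5527, 25.1974]), np.float64(11.3683)]
top 161 local [-0.0053  0.0362] rect [array([ 613.0942, -259.4067]), array([71.4466, 25.1171]), np.float64(10.516)]
gap local y mean (z .04) -0.0019131258703340597 -0.018225987862787583 0.014237869483683748
```

```bash
python3 - <<'E'
from plant import arm
from ov import *
H=[.625,-.2938,.1957]
ux=np.array([np.cos(H[2]),np.sin(H[2]),0])
f0=arm.get_contact_force(); print(f0)
d=-.122
for d in list(np.arange(-.112,-.030,.008))+[-.030,-.027,-.024,-.022]:
    g=place(H,[-.042+d,.001,.047])[0]
    arm.move_linear(g,ori(H[2]),rate=.06)
    F=np.array(arm.get_contact_force()); p=np.array(arm.get_eef_pos())
    loc=(p-place(H,[-.042,0,0])[0]); 
    print(round(d,3),np.round(F-f0,1),"loc",np.round([loc@ux,-loc[0]*ux[1]+loc[1]*ux[0],loc[2]],4))
    if np.linalg.norm(F-f0)>9: break
print(arm.get_clock(),arm.get_finger_gap()*95)
for n,roi in(("side",(250,190,370,300)),("top",(280,130,380,240))):
    f=arm.get_image(n)["frame"]; cv2.imwrite(f"pics/{n}3.png",f); draw(f,C[n],[],roi,5,f"pics/o3{n}.png")
E
```

```text
[-0.52634354 -0.76352204 -0.70446106]
-0.112 [ 0.8  0.6 -0.3] loc [-0.1116  0.0012  0.0469]
-0.104 [ 1.   1.4 -0.4] loc [-0.1036  0.001   0.047 ]
-0.096 [0.6 0.3 0.2] loc [-0.0956  0.0009  0.0471]
-0.088 [ 0.9  0.9 -1.3] loc [-0.0876  0.001   0.0471]
-0.08 [ 0.2  1.3 -1. ] loc [-0.0796  0.001   0.047 ]
-0.072 [0.2 1.5 0.3] loc [-0.0716  0.0009  0.0471]
-0.064 [ 0.2  1.4 -0.5] loc [-0.0636  0.001   0.0471]
-0.056 [ 1.4  1.4 -0.6] loc [-0.0556  0.001   0.0471]
-0.048 [0.5 1.1 0.3] loc [-0.0476  0.001   0.0471]
-0.04 [-0.2  0.  -0.4] loc [-0.0396  0.001   0.0471]
-0.032 [ 1.5  0.9 -1.3] loc [-0.0316  0.001   0.0471]
-0.03 [ 0.3  0.2 -1.3] loc [-0.03   0.001  0.047]
-0.027 [ 1.   0.8 -0.3] loc [-0.0269  0.001   0.0471]
-0.024 [ 1.3  0.5 -0.5] loc [-0.0238  0.001   0.0471]
-0.022 [-2.4 -0.4 -1.1] loc [-0.0226  0.0012  0.0467]
13.0083 17.687163231496463
```

View pics/o3side.png

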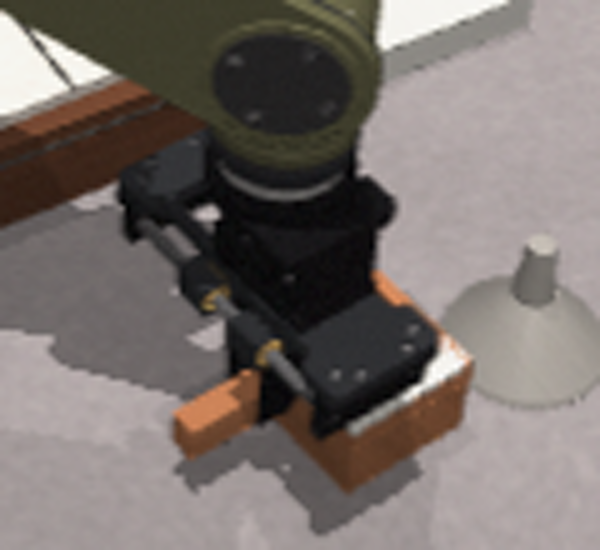

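View pics/o3top.png

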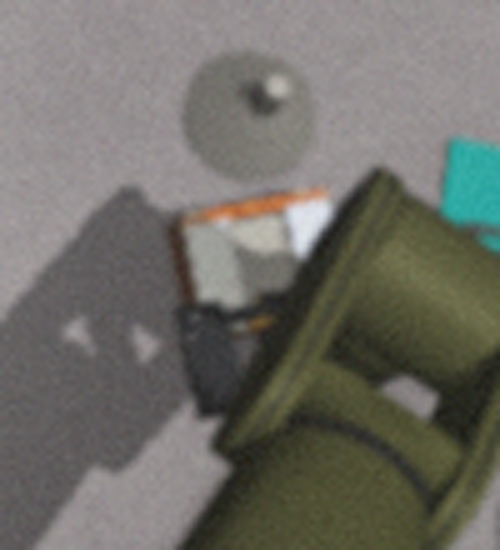

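```bash
python3 - <<'E'
from plant import arm
from ov import *
H=[.625,-.2938,.1957]
ux=np.array([np.cos(H[2]),np.sin(H[2]),0])
def st(t):
    F=np.array(arm.get_contact_force()); p=np.array(arm.get_eef_pos()); loc=(p-place(H,[-.042,0,0])[0])
    print(t,np.round(F,1),"loc",np.round([loc@ux,-loc[0]*ux[1]+loc[1]*ux[0],loc[2]],4)); return F
for d in(-.020,-.018):
    arm.move_linear(place(H,[-.042+d,.001,.047])[0],rate=.05)
    if abs(st(d)@ux)>9: break
d0=d
for z in(.0455,.044):
    arm.move_linear(place(H,[-.042+d0,.001,z])[0],rate=.05)
    if st(z)[2]>6: break
arm.gripper_open(); st("open")
p=np.array(arm.get_eef_pos())
arm.move_linear([p[0],p[1],.16],rate=.25)
arm.move_linear([.45,-.1,.22],ori(.0924),rate=.3)
print(arm.get_clock())
for n,roi in(("side",(280,220,360,300)),("top",(290,140,370,220))):
    f=arm.get_image(n)["frame"]; cv2.imwrite(f"pics/{n}4.png",f); draw(f,C[n],[],roi,6,f"pics/o4{n}.png")
cv2.imwrite("pics/m4.png",cv2.resize(np.hstack([cv2.imread("pics/o4side.png"),cv2.imread("pics/o4top.png")]),(800,400)))
E
```

```text
-0.02 [-9.8 -0.4  2.6] loc [-0.0223  0.0013  0.0466]
0.0455 [-9.7 -0.6  2.5] loc [-0.0223  0.0011  0.0452]
0.044 [-10.1  -1.5   3.6] loc [-0.0224  0.0009  0.044 ]
open [0.8 0.2 0.3] loc [-0.02   0.001  0.044]
16.75
```

View pics/m4.png

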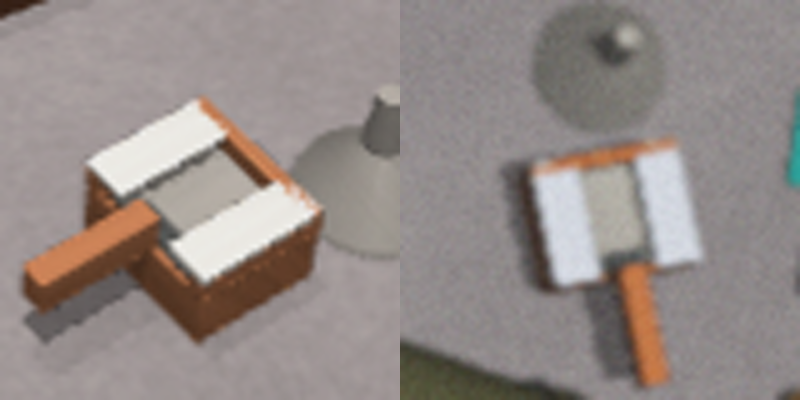

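View pics/side4.png

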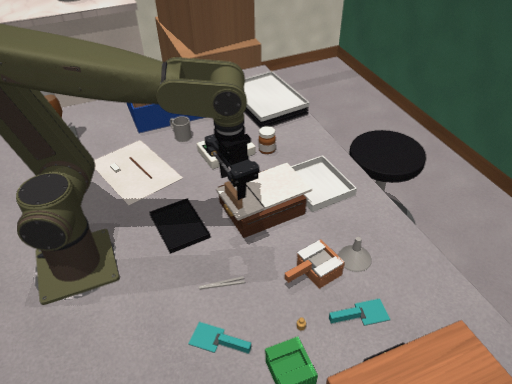

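```bash
python3 - <<'E'
from ov import *
K,T,k=C["top"]; print("cam",-T[:3,:3].T@T[:3,3])
a=cv2.imread("pics/top0.png").astype(float)
a=cv2.GaussianBlur(a,(1,5),0)
g=a[:,:,1]; 
# find subpixel crossings: background->brown (outer) and brown->white (inner)
def cross(row,c0,c1,th,up):
    p=g[row]
    for c in range(c0,c1):
        if up and p[c]<th<=p[c+1] or (not up and p[c]>th>=p[c+1]): return c+(th-p[c])/(p[c+1]-p[c])
for row in (175,200,215): print(row,g[row,212:226].astype(int),g[row,262:277].astype(int))
L={}
for key,c0,c1,th,up,z in(("bl",214,228,130,True,.08),("br",260,272,130,False,.08),("sr",266,278,85,True,.07)):
    q=[]
    for row in range(170,222):
        x=cross(row,c0,c1,th,up)
        if x: q.append((x,row))
    W=ray(C["top"],q,z); f=np.polyfit(W[:,0],W[:,1],1); r=np.std(W[:,1]-np.polyval(f,W[:,0]))
    print(key,len(q),"angle",np.degrees(np.arctan(f[0])),"y at .576",np.polyval(f,.576),r)
E
```

```text
cam [4.26234012e-01 8.80056641e-04 1.26504848e+00]
175 [127 111  89  83  76  68  83 137 195 210 211 207 210 209] [212 210 211 188 131  79  68  70  88 107 125 131 134 138 134]
200 [132 130 121  98  85  74  70  72  81 136 192 212 208 208] [203 200 202 200 201 188 151  95  69  68  85 107 124 129 134]
215 [136 137 135 124 100  85  75  72  66  75 120 175 206 209] [207 208 209 208 209 209 208 189 128  73  66  76 100 123 131]
bl 52 angle 5.969165861182257 y at .576 0.07798038764538143 0.0004991358268631051
br 52 angle 5.778097646044925 y at .576 -0.07499989434038082 0.0003490726205644658
sr 52 angle 4.8667535869189456 y at .576 -0.08738899312894695 0.00033055706731891004
```

```bash
python3 - <<'E'
import cv2
t=cv2.imread("pics/top0.png"); s=cv2.imread("pics/side0.png")
cv2.imwrite("pics/z1.png",cv2.resize(t[145:240,205:285],(480,570),interpolation=cv2.INTER_NEAREST))
cv2.imwrite("pics/z2.png",cv2.resize(s[180:245,210:315],(735,455),interpolation=cv2.INTER_NEAREST))
E
```

```text
(no output)
```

View pics/z1.png

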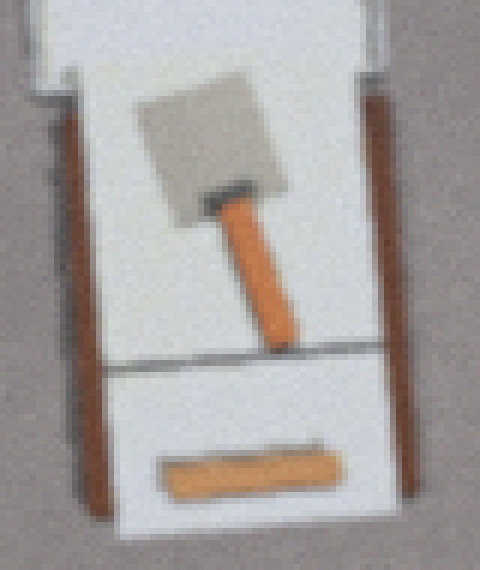

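View pics/z2.png

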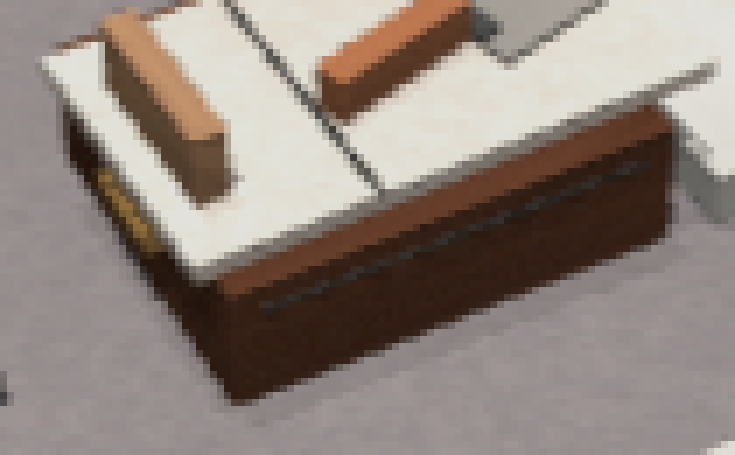

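```bash
python3 - <<'E'
from ov import *
a=cv2.imread("pics/top0.png").astype(float)
a=cv2.GaussianBlur(a,(1,3),0); ch=a[:,:,2]-a[:,:,0]
for row in (175,190,205,218): print(row,ch[row,212:228].astype(int),ch[row,260:277].astype(int))
def fitl(pk,th,z,outer):
    q=[]
    for row in range(167,221):
        # predicted strip centre
        c0={"l":218.5+(row-165)*.085*1.0,"r":269+(row-165)*.095}[pk]
        w=ch[row,int(c0)-6:int(c0)+8]; i=np.argmax(w)
        j=i; s=outer
        while 0<j+s<len(w) and w[j+s]>th: j+=s
        if not 0<=j+s<len(w): continue
        x=j+s*(w[j]-th)/(w[j]-w[j+s]); q.append((x+int(c0)-6,row))
    W=ray(C["top"],q,z); f=np.polyfit(W[:,0],W[:,1],1); r=W[:,1]-np.polyval(f,W[:,0]); k=abs(r)<.003; f=np.polyfit(W[k,0],W[k,1],1)
    print(pk,outer,k.sum(),"angle %.2f"%np.degrees(np.arctan(f[0])),"y@.576 %.4f"%np.polyval(f,.576),r.std())
for th in(20,28): fitl("l",th,.07,-1);fitl("r",th,.07,1);fitl("l",th,.08,1);fitl("r",th,.08,-1)
# strip ends along x
for c,rows in((218,range(158,172)),(224,range(215,236)),(268,range(154,168)),(273,range(215,232))):
    print(c,rows[0],ch[rows[0]:rows[-1]+1,c-1:c+2].max(1).astype(int))
E
```

```text
175 [ 6  3  0 10 32 45 37  8 -5 -6 -2 -3 -3 -6 -6 -8] [-2 -3 -7 -7 -9 -5 16 40 49 47 31  8  0  5  3  4  3]
190 [ 5  4  0  3 14 37 49 45 20  1 -3 -5 -4 -7 -5 -6] [-5 -6 -9 -8 -7 -7 -5  8 29 47 50 34 15  5  4  3  5]
205 [ 3  4  3  4  1 15 42 53 50 36 12  0 -3  0  0 -1] [ -3  -6  -7 -10 -12 -11 -10  -8  -3  18  43  51  38  19   5   6   4]
218 [ 5  5  4  1  5  4 14 43 54 54 37  4 -6 -7 -4 -6] [ -9  -6  -9 -11 -10 -11 -10 -10  -9  -4  13  36  47  40  22   8   6]
l -1 54 angle 4.47 y@.576 0.0910 0.0002889924576976156
r 1 54 angle 4.74 y@.576 -0.0898 0.00037060192739450827
l 1 54 angle 6.08 y@.576 0.0782 0.00033901835319390274
r -1 54 angle 5.90 y@.576 -0.0753 0.00044861296929145003
l -1 54 angle 4.45 y@.576 0.0899 0.00033686965462355274
r 1 54 angle 4.79 y@.576 -0.0884 0.0004075536789521192
l 1 54 angle 6.16 y@.576 0.0792 0.0002993073360797965
r -1 54 angle 5.85 y@.576 -0.0764 0.0004122227224215532
218 158 [ 0 -1  0  0  3 13 28 37 38 39 44 46 47 48]
224 215 [ 0  2  4  4  4  5  6  8 11 14 18 25 30 32 33 27 15  6  3  3  5]
268 154 [-2 -3 -2  0  3  5 13 25 36 41 42 40 40 41]
273 215 [49 49 46 47 48 48 48 49 50 50 48 38 21  7  5  5  7]
```

```bash
python3 - <<'E'
from ov import *
b=np.radians(4.65); u=np.array([np.cos(b),np.sin(b)])
for n,lab,px,z in [("top","front L",(218,163.7),.07),("top","front R",(268,160.6),.07),("top","rear L",(224,230.6),.07),("top","rear R",(273,226.8),.07),
 ("side","front R top",(305.2,196.4),.07),("side","front R bot",(305,214),0),("side","rear R bot",(243.5,237),0),
 ("side","line R",(264.2,206.7),.08),("side","line L",(241.3,178.5),.08)]:
    W=ray(C[n],[px],z)[0][:2]; print(n,lab,np.round(W,4),"along %.4f lat %.4f"%(W@u, -W[0]*u[1]+W[1]*u[0]))
# line in top: min of gray per column
g=cv2.imread("pics/top0.png").mean(2)
q=[]
for c in list(range(225,247))+list(range(256,266)):
    r=np.arange(198,210); w=np.maximum(0,190-g[198:210,c]); 
    j=w.argmax(); s=slice(max(j-2,0),j+3); q.append((c,(r[s]*w[s]).sum()/w[s].sum()))
W=ray(C["top"],q,.08); f=np.polyfit(W[:,1],W[:,0],1); print("line top: angle",np.degrees(np.arctan(-f[0])),"x at y=0",f[1], "along",f[1]*u[0])
E
```

```text
top front L [0.6774 0.0886] along 0.6824 lat 0.0334
top front R [ 0.6898 -0.0756] along 0.6814 lat -0.1313
top rear L [0.4589 0.0653] along 0.4627 lat 0.0279
top rear R [ 0.4724 -0.0923] along 0.4634 lat -0.1303
side front R top [ 0.6941 -0.0735] along 0.6858 lat -0.1295
side front R bot [ 0.6939 -0.0809] along 0.6851 lat -0.1369
side rear R bot [ 0.4787 -0.0932] along 0.4696 lat -0.1317
side line R [ 0.5561 -0.0736] along 0.5483 lat -0.1184
side line L [0.541  0.0744] along 0.5452 lat 0.0303
line top: angle 5.881433984233979 x at y=0 0.5438092660948396 along 0.5420193245058093
```

```bash
python3 - <<'E'
from plant import arm
from ov import *
b0=np.radians(5.9); b1=np.radians(4.65); u=np.array([np.cos(b1),np.sin(b1)])
rib=np.array([.4805,-.0093])
R=ori(b0-np.pi/2); q=arm.solve_ik([*rib,.2],R); print(np.round(q,2))
arm.goto([*rib,.19],R)
arm.move_linear([*rib,.087],rate=.15)
print(np.round(arm.get_contact_force(),1),arm.get_eef_pos())
arm.grab(); print(arm.get_finger_gap()*95,np.round(arm.get_contact_force(),1),arm.get_eef_pos(),arm.get_clock())
p0=np.array(arm.get_eef_pos())
# target: mark moves .128 along u, yaw -> b1
m0=rib+.065*np.array([np.cos(b0),np.sin(b0)])
for s,b in((.03,b0*.5+b1*.5),(.07,b1),(.128,b1)):
    m=m0+s*u+ np.array([-u[1],u[0]])*(-.0009*min(1,s/.07))
    t=m-.065*np.array([np.cos(b),np.sin(b)])
    arm.move_linear([*t,.087],ori(b-np.pi/2),rate=.06)
    print(s,np.round(arm.get_contact_force(),1),np.round(arm.get_eef_pos(),4),np.round([*t],4))
print(arm.get_clock(),arm.get_finger_gap()*95)
for n,roi in(("side",(210,150,360,250)),("top",(200,110,300,230))):
    f=arm.get_image(n)["frame"]; cv2.imwrite(f"pics/{n}5.png",f); draw(f,C[n],[],roi,5,f"pics/o5{n}.png")
E
```

```text
[-0.13 -0.25  2.03 -0.    1.36 -0.23]
[0.8 0.8 0.9] [ 0.48125036 -0.00942139  0.08793167]
17.79794680485255 [-0.7  0.3  0.6] [ 0.48037608 -0.0093083   0.08695681] 20.4167
0.03 [-1.   0.6 -2.6] [ 0.5109 -0.0065  0.087 ] [ 0.5104 -0.0065]
0.07 [ 1.5 -0.6  2.7] [ 0.5506 -0.0031  0.087 ] [ 0.5502 -0.0031]
0.128 [ 0.5 -0.  -0.1] [0.6083 0.0016 0.087 ] [0.608  0.0016]
23.0 17.694005487483825
```

View pics/o5side.png

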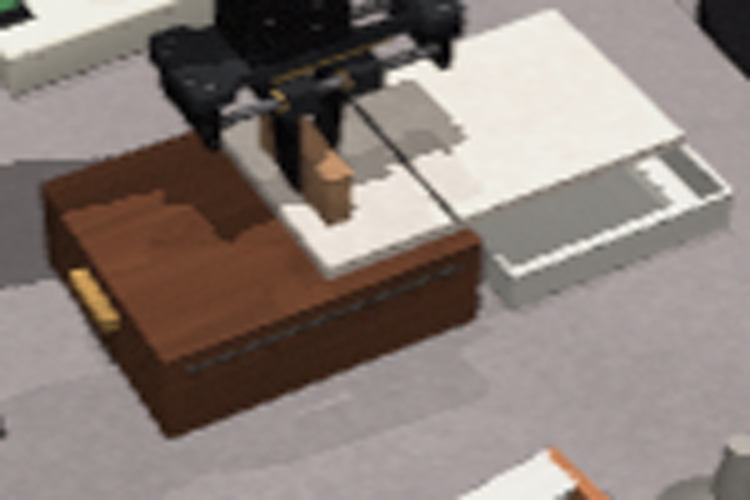

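View pics/o5top.png

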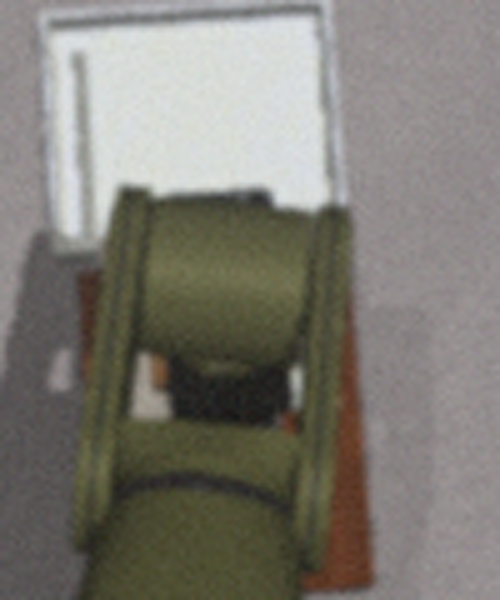

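```bash
python3 - <<'E'
import cv2
s=cv2.imread("pics/side5.png")
cv2.imwrite("pics/z5.png",cv2.resize(s[185:225,270:320],(800,640),interpolation=cv2.INTER_CUBIC)[:600])
cv2.imwrite("pics/z6.png",cv2.resize(s[180:245,214:264],(600,780),interpolation=cv2.INTER_CUBIC)[:600])
cv2.imwrite("pics/z7.png",cv2.resize(s[145:205,270:360],(800,533),interpolation=cv2.INTER_CUBIC))
E
```

```text
(no output)
```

View pics/z5.png

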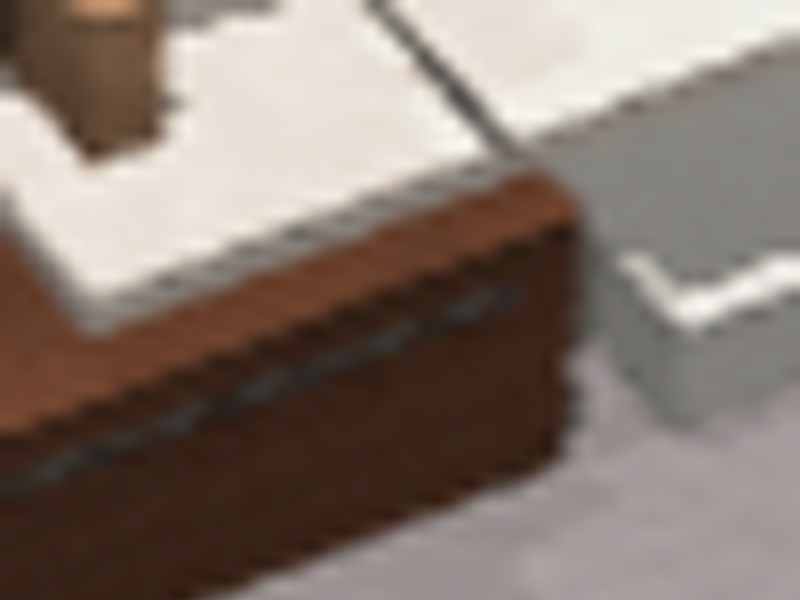

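View pics/z6.png

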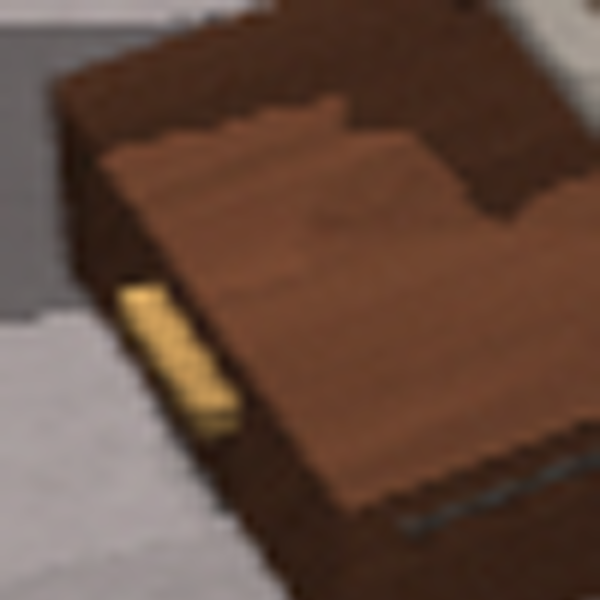

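View pics/z7.png

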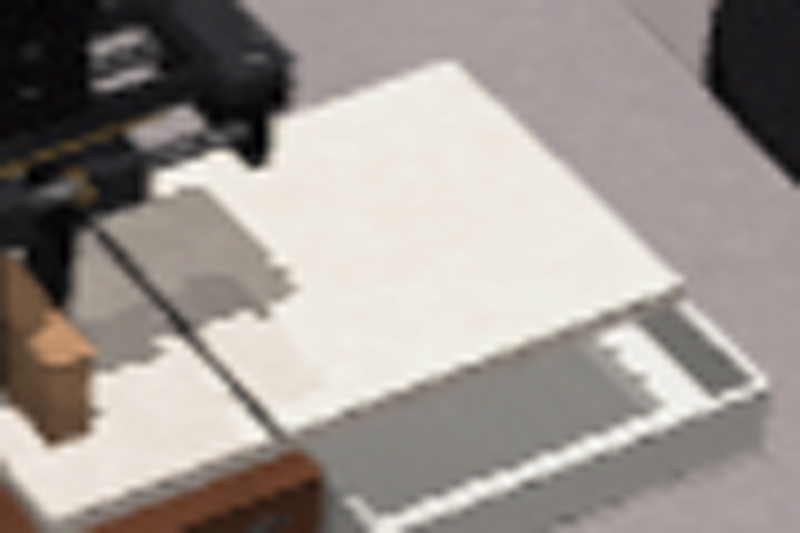

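```bash
cat > fin.py <<'E'
from ov import *
def cv(pts,s,x0,y0): return (np.array(pts)+.5)/s-.5+[x0,y0]
def go(stp,bop,rx=None):
    c=C["side"]
    st,r=fit([(c,np.array([[110,-90,70],[110,-90,0],[-110,-90,70],[-110,90,70]])/1e3,stp)],0,[.576,0,.08]); print("stand",np.round(st,4),np.degrees(st[2]),np.round(r,1).tolist())
    bo,r=fit([(c,np.array([[130,75,10],[130,-75,10],[-40,-75,10],[-130,-75,10]])/1e3,bop)],.07,[.71,0,.08]); print("board",np.round(bo,4),np.degrees(bo[2]),np.round(r,1).tolist())
    m=place(bo,[-.04,0,0])[0]; d=m[:2]-st[:2]; k,s=np.cos(st[2]),np.sin(st[2])
    print("mark in stand_edge frame: x %.4f y %.4f yaw %.2f deg"%(k*d[0]+s*d[1]-.11,-s*d[0]+k*d[1],np.degrees(bo[2]-st[2])))
    return st,bo
if __name__=="__main__":
    stp=np.r_[cv([(578,222),(565,460)],16,270,185),cv([(345,512),(58,92)],12,214,180)]
    s2=800/90
    bop=np.r_[cv([(455,62),(685,290)],s2,270,145),cv([(508,148),(88,305)],16,270,185)]
    st,bo=go(stp,bop)
    f=cv2.imread("pics/side5.png"); draw(f,C["side"],[("stand",st,0,(255,255,0)),("board",bo,.07,(0,200,0))],(210,145,360,245),5,"pics/o5f.png")
E
python3 fin.py
```

```text
stand [ 5.772e-01 -1.000e-04  8.350e-02] 4.786041513437111 [[0.7, -0.6], [0.2, 0.6], [-0.0, 0.3], [-1.3, -0.7]]
board [0.7161 0.01   0.0738] 4.228830025055381 [[0.0, 0.2], [0.1, -0.2], [-0.4, 0.2], [0.2, -0.1]]
mark in stand_edge frame: x -0.0108 y -0.0011 yaw -0.56 deg
```

View pics/o5f.png

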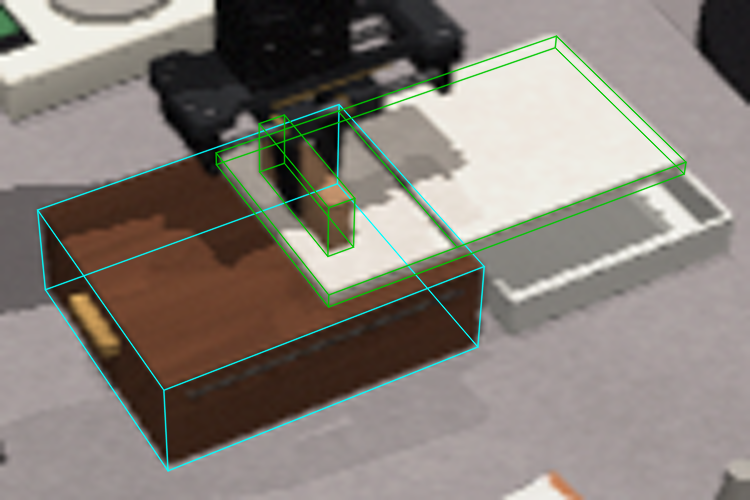

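```bash
python3 - <<'E'
from fin import *
b=np.radians(4.7);u=np.array([np.cos(b),np.sin(b),0])
fc=ray(C["side"],cv([(578,222)],16,270,185),.07)[0]; fb=ray(C["side"],cv([(565,460)],16,270,185),0)[0]; le=ray(C["side"],cv([(508,148)],16,270,185),.08)[0]
e2=ray(C["side"],cv([(548,168)],16,270,185),.07)[0]
print(fc@u-le@u,fb@u-le@u,e2@u-le@u, fc,le)
from plant import arm
s=.0110
p=np.array(arm.get_eef_pos()); R=np.array(arm.get_orientation()); print(p,np.degrees(np.arctan2(R[1,0],R[0,0])))
n=np.array([-u[1],u[0],0]); b2=np.radians(4.85)
# rotate about mark
m=np.array([.608,.0016,0])+.065*np.array([np.cos(np.radians(4.65)),np.sin(np.radians(4.65)),0])+s*u+.0005*n
t=m-.065*np.array([np.cos(b2),np.sin(b2),0]); t[2]=.0865
arm.move_linear(t,ori(b2-np.pi/2),rate=.04); arm.wait(.3)
print(t,arm.get_eef_pos(),np.round(arm.get_contact_force(),1),np.round(arm.get_torque(),2),arm.get_finger_gap()*95,arm.get_clock())
f=arm.get_image("side")["frame"]; cv2.imwrite("pics/side6.png",f); cv2.imwrite("pics/top6.png",arm.get_image("top")["frame"])
cv2.imwrite("pics/z8.png",cv2.resize(f[185:222,270:320],(800,592),interpolation=cv2.INTER_CUBIC))
cv2.imwrite("pics/z9.png",cv2.resize(f[140:200,280:370],(800,533),interpolation=cv2.INTER_CUBIC))
E
```

```text
0.006870702001209872 0.01100689485936679 0.009936016572149597 [ 0.6911688  -0.08211458  0.07      ] [ 0.68307272 -0.0674919   0.08      ]
[0.60807128 0.00158648 0.08702054] 4.6459424396582385
[0.61894083 0.00277353 0.0865    ] [0.61969066 0.00277405 0.08701291] [ 2.7 -0.   3. ] [ 0.01 -0.07 -0.05] 17.972068800199864 23.825
```

View pics/z8.png

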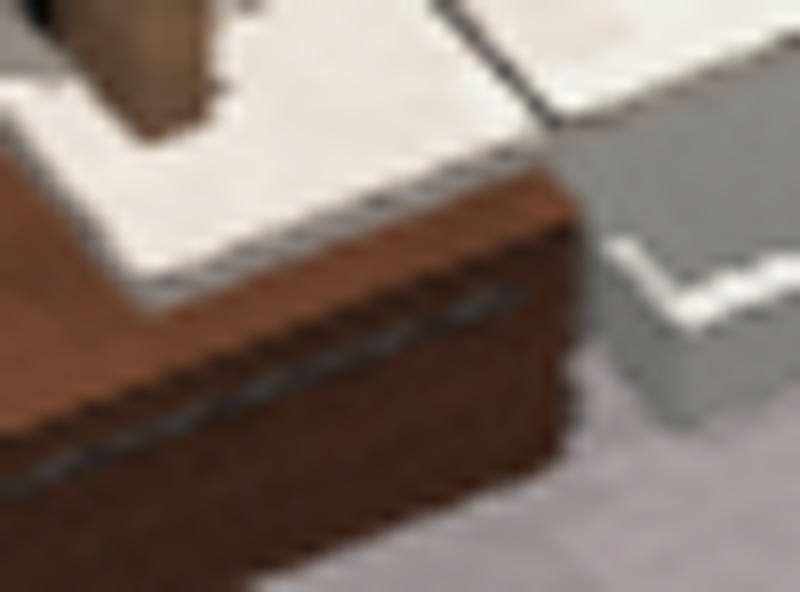

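View pics/z9.png

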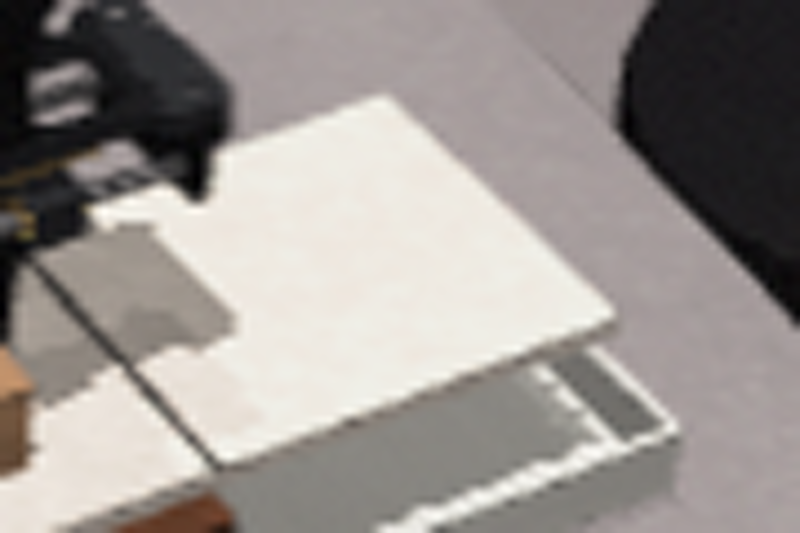

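View pics/side6.png

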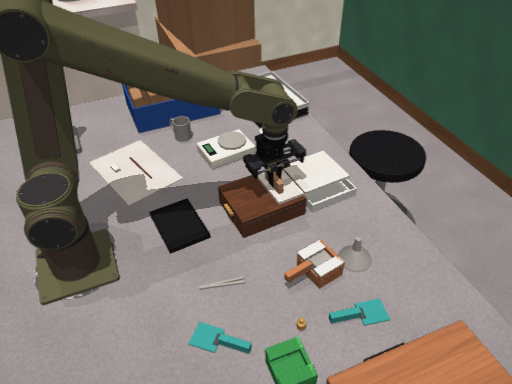

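```bash
python3 - <<'E'
from fin import *
s2=800/90
stp=np.r_[cv([(578,222),(565,460)],16,270,185),cv([(345,512),(58,92)],12,214,180)]
bop=np.r_[cv([(388,94),(616,318)],s2,280,140),cv([(553,121),(142,278)],16,270,185)]
st,bo=go(stp,bop)
f=cv2.imread("pics/side6.png")
draw(f,C["side"],[("stand",st,0,(255,255,0)),("board",bo,.07,(0,200,0))],(210,145,360,245),5,"pics/o6.png")
# local check: point under line end
b=place(bo,[[-.04,-.075,.01],[-.04,-.075,0]],.07); q=(proj(C["side"],b)-[270,185]+.5)*16-.5; print(q)
# top: stand/line edges
t=cv2.imread("pics/top6.png"); cv2.imwrite("pics/t6.png",cv2.resize(t[100:240,200:300],(500,600*7//6),interpolation=cv2.INTER_CUBIC)[:600])
E
```

```text
stand [ 5.772e-01 -1.000e-04  8.350e-02] 4.786041513437111 [[0.7, -0.6], [0.2, 0.6], [-0.0, 0.3], [-1.3, -0.7]]
board [0.7275 0.0135 0.0789] 4.521557621474802 [[-0.2, 0.1], [0.4, -0.1], [-0.2, 0.1], [0.0, -0.1]]
mark in stand_edge frame: x 0.0009 y 0.0012 yaw -0.26 deg
[[549.3924306  123.16335988]
 [546.58504806 161.29162192]]
```

View pics/t6.png

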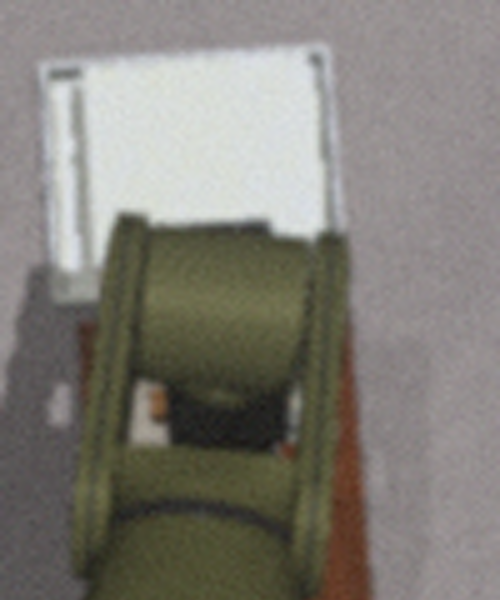

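View pics/o6.png

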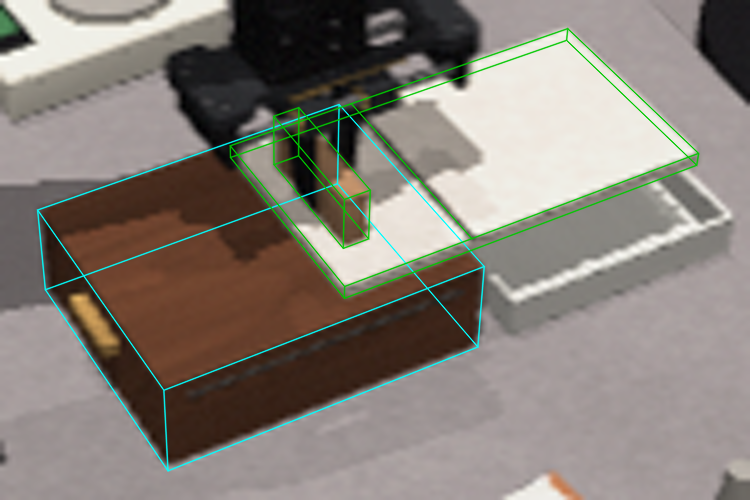

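```bash
python3 - <<'E'
from plant import arm
print(arm.get_clock(),arm.get_eef_pos(),arm.get_contact_force(),arm.get_finger_gap()*95); print(arm.hand_in())
E
```

```text
23.925 [0.61958415 0.0027773  0.08699975] [2.40100973 0.53014648 2.29378353] 17.67828141535106
the job is handed in; nothing more can be done
None
```

I put the scraper away in the holder, then slid the board out over the pan by its rear rib. I handed the job in at 23.9 s, still gripping the rib.

- **Scraper:** The blade went under both lips to the back wall. I felt about 10 N of contact there, at the depth expected for fully home. I then lowered it to the floor of the slot and released it. Pictures afterwards show it lying level with the handle outside the mouth.
- **Board:** The last side-camera fit puts the line 0.9 mm past the stand's edge and 1.2 mm off the middle of the stand. The board is 0.26° off square and fits as level. The gripper is on the rib with about 2–3 N of downward press.
- **Checks that disagreed or were missing:**
  - The two cameras differed by 2–5 mm in absolute position, so I worked out the slide from the line and edge as seen in the same picture. They agreed on that distance to within about 1 mm.
  - Just before the last slide, the side camera alone put the distance left at anywhere from 7 to 11 mm, depending on which point of the stand I used. I moved the board 11 mm.
  - The arm hid the line from the top camera at the end, so only the side camera confirms the final position.

I did not touch the bystanders or look-alikes, and they look unmoved in the last pictures.

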